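# Stage the gear blanks by diameter

### The arm

A 7-joint arm with a two-finger parallel gripper is mounted at the origin on the work surface. World frame = base frame: x ahead of the robot, y to its left, z up, the work surface at z = 0. Lengths are in m, angles in rad, forces in N, time in s.
With the tool pointing down it reaches from about 0.4 to 0.75 m from the base axis. Payload 19.5 kg.
Tool frame: the origin (TCP) lies at the very end of the fingers, on their centre line; the grasp point (between the pads) lies 19 mm behind it (env.grip_point_offset is the y of the grasp point in the tool frame, in m); y points along the fingers, x is the direction in which the jaws open and shut, and the axes are right-handed (so a half turn about y gives the same grasp; the last joint's range is limited). The gripper opens to 85 mm and grips with 20 to 120 N. Pads are 22 mm wide; open, the fingers measure 114 mm over their backs; the gripper's body (76 mm by 85 mm) begins 54 mm behind the grasp point. The pads swing forward as they close: fully open they stand 13 mm farther back than shut.
Start: joints at [-1.15, 0.707, -0.028, 1.485, 0.022, 0.951, -0.075], TCP at [0.257, 0.514, 0.231] pointing down, gripper open.
Joint ranges: [-2.71, 2.71], [-0.32, 2.16], [-1.57, 1.52], [0, 2.45], [-1.46, 4.6], [0, 2.02], [-2.83, 2.83]. Speed limits (rad/s): [1.89, 1.89, 2.57, 2.57, 3.01, 3.01, 3.01].

### API

Orientations are given as a unit quaternion [w, x, y, z].
In Python, from rig import telemetry, viewer, env gives the robot as it stands.
- The arm moves only by the shell command python3 -m handwheel 'ROWS'. ROWS is text: rows parted by semicolons, each of 7 numbers parted by spaces: the shift along the world's x, y, z in cm, then the turn, a rotation vector about the world's x, y, z in rad, then the closure, from -1 (fully open) to 1 (shut). In form: tx ty tz wx wy wz fingers; .... A call has 1 to 12 rows; each row shifts and turns the commanded pose from where the row before left it; what a row does not reach is not made up. A row lasts 1/12 s, in which the tool goes at most 41.7 mm and 7.16 degrees, less where a joint would pass 70% of its speed; a pose out of reach is approached as far as the arm can. A call with a gripper value outside its range is refused whole. The fingers move at their own pace and stop on an object; the grip force is fixed at half the most. Time passes only in rows, so rows that do not move let the fingers close. It gives the time, the measured TCP pose, the force and the opening at its end, in the units of the state.
- telemetry.get_state(): the state, without advancing time (a new reading comes with each control period).
- viewer.grab_frame(name): name is "side" or "top"; returns a dict with "image" (400x640x3 uint8, red, green, blue), "K" (3x3 intrinsics, pixels), "k1" (the pictures are not rectified: a ray, as slopes to the right and down, at radius r is drawn at 1 + k1 r^2 times it, then the intrinsics apply), "R" (3x3) and "t" (3): a world point X has camera coordinates R X + t. Camera axes: x right, y down, z forward; pixel columns grow to the right and rows downward; lengths in m; the calibration is good to about 2 mm. A picture is of the moment at which its call begins. There is no depth.
- env.close_job(): hands the job in, once; it reports no verdict.
The state is a dict: "time_s": time; "qpos": joint angles; "qvel": joint speeds; "joint_torque": joint torques, N m; "tcp_pos": TCP position; "ee_rot": TCP orientation; "contact_force": force on the tool from outside, world axes, zero at the start; "ft_torque": the same for the moment, N m; "finger_gap": finger opening in m.
Only numpy, scipy, OpenCV 4.12 (cv2) and the standard library are available. Lean on these libraries where they do the work, as an engineer would, in place of code of your own. Each camera call takes 0.05 s, during which the arm holds its last target.

### The job

Line up the four white nylon gear blanks in the aluminium channel in order of diameter, one centred on each yellow mark, flat with the hub up: the largest on the mark next to the blue mandrel stand, where it will be loaded first, down to the smallest at the far end. Do not shift the mandrel stand or the brass feeler-gauge case.

Things in the scene. Friction and masses are not known exactly. Their poses are not given: they have to be found in the camera images.
- blank72_center (a point): The largest of four loose white nylon gear blanks: a flat round disc 72 mm in diameter and 14 mm thick with a round hub, 26 mm in diameter, standing 22 mm above the disc's upper face (36 mm tall over all), and a 10 mm bore in the hub. It lies flat, hub up, on the bench. This point is on its axis, half-way up (18 mm above its underside); z is its axis, out of the hub. The hub is what to pinch from above; the tips must stay above the disc (14 mm over the underside).
- blank60_center (a point): The second largest of four loose white nylon gear blanks: a flat round disc 60 mm in diameter and 14 mm thick with a round hub, 26 mm in diameter, standing 22 mm above the disc's upper face (36 mm tall over all), and a 10 mm bore in the hub. It lies flat, hub up, on the bench. This point is on its axis, half-way up (18 mm above its underside); z is its axis, out of the hub. The hub is what to pinch from above; the tips must stay above the disc (14 mm over the underside).
- blank48_center (a point): The second smallest of four loose white nylon gear blanks: a flat round disc 48 mm in diameter and 14 mm thick with a round hub, 26 mm in diameter, standing 22 mm above the disc's upper face (36 mm tall over all), and a 10 mm bore in the hub. It lies flat, hub up, on the bench. This point is on its axis, half-way up (18 mm above its underside); z is its axis, out of the hub. The hub is what to pinch from above; the tips must stay above the disc (14 mm over the underside).
- blank36_center (a point): The smallest of four loose white nylon gear blanks: a flat round disc 36 mm in diameter and 14 mm thick with a round hub, 26 mm in diameter, standing 22 mm above the disc's upper face (36 mm tall over all), and a 10 mm bore in the hub. It lies flat, hub up, on the bench. This point is on its axis, half-way up (18 mm above its underside); z is its axis, out of the hub. The hub is what to pinch from above; the tips must stay above the disc (14 mm over the underside).
- mark_a: One of four alike yellow marks (a 3 mm line across the channel with an 18 mm dot at its middle) painted in a row, 90 mm apart, on the black floor of a straight, shallow aluminium channel fixed to the bench (372 mm long, 108 mm wide over all, 99 mm wide inside, floor 6 mm above the bench, side lips 10 mm above the bench, ends open). The letters are in no order along the row. Origin: centre of the dot, on the channel floor; y runs along the channel, x across it.
- mark_b: One of four alike yellow marks (a 3 mm line across the channel with an 18 mm dot at its middle) painted in a row, 90 mm apart, on the black floor of a straight, shallow aluminium channel fixed to the bench (372 mm long, 108 mm wide over all, 99 mm wide inside, floor 6 mm above the bench, side lips 10 mm above the bench, ends open). The letters are in no order along the row. Origin: centre of the dot, on the channel floor; y runs along the channel, x across it.
- mark_c: One of four alike yellow marks (a 3 mm line across the channel with an 18 mm dot at its middle) painted in a row, 90 mm apart, on the black floor of a straight, shallow aluminium channel fixed to the bench (372 mm long, 108 mm wide over all, 99 mm wide inside, floor 6 mm above the bench, side lips 10 mm above the bench, ends open). The letters are in no order along the row. Origin: centre of the dot, on the channel floor; y runs along the channel, x across it.
- mark_d: One of four alike yellow marks (a 3 mm line across the channel with an 18 mm dot at its middle) painted in a row, 90 mm apart, on the black floor of a straight, shallow aluminium channel fixed to the bench (372 mm long, 108 mm wide over all, 99 mm wide inside, floor 6 mm above the bench, side lips 10 mm above the bench, ends open). The letters are in no order along the row. Origin: centre of the dot, on the channel floor; y runs along the channel, x across it.
- mandrel: Loose upright mandrel stand beyond one end of the channel (either end), in line with the row: a round blue base 70 mm in diameter and 17 mm high, a steel collar and a thin upright steel pin, 72 mm tall in all, 0.7 kg. Its axis stands about 115 mm from the nearest mark. Origin: centre of the underside.
- feeler: Loose brass feeler-gauge case lying flat beyond the other end of the channel, its middle about 115 mm from the nearest mark: 103 x 17 x 11 mm, long side along its x. Origin: centre of the underside.

How it is judged:
At the end, for the whole second after the job is handed in: Each blank lies flat in the channel, hub up (tilt under 0.1 rad), released and at rest, its axis within 12 mm of a yellow mark: the 72 mm blank on the mark nearest the mandrel stand, then 60 mm, 48 mm, and 36 mm on the farthest ((horizontal distance between blank72_center and mark_a below 0.012 m or horizontal distance between blank72_center and mark_b below 0.012 m or horizontal distance between blank72_center and mark_c below 0.012 m or horizontal distance between blank72_center and mark_d below 0.012 m) and horizontal distance between blank72_center and mandrel between 0.075 and 0.155 m and angle between each of blank72_center, blank60_center, blank48_center, blank36_center's own z axis and vertical below 0.1 rad and height (world z) of blank72_center between 0.019 and 0.03 m and linear speed of each of blank72, blank60, blank48, blank36 below 0.02 m/s and (horizontal distance between blank60_center and mark_a below 0.012 m or horizontal distance between blank60_center and mark_b below 0.012 m or horizontal distance between blank60_center and mark_c below 0.012 m or horizontal distance between blank60_center and mark_d below 0.012 m) and horizontal distance between blank60_center and mandrel between 0.165 and 0.245 m and height (world z) of blank60_center between 0.019 and 0.03 m and (horizontal distance between blank48_center and mark_a below 0.012 m or horizontal distance between blank48_center and mark_b below 0.012 m or horizontal distance between blank48_center and mark_c below 0.012 m or horizontal distance between blank48_center and mark_d below 0.012 m) and horizontal distance between blank48_center and mandrel between 0.255 and 0.335 m and height (world z) of blank48_center between 0.019 and 0.03 m and (horizontal distance between blank36_center and mark_a below 0.012 m or horizontal distance between blank36_center and mark_b below 0.012 m or horizontal distance between blank36_center and mark_c below 0.012 m or horizontal distance between blank36_center and mark_d below 0.012 m) and horizontal distance between blank36_center and mandrel between 0.345 and 0.425 m and height (world z) of blank36_center between 0.019 and 0.03 m); the robot touches nothing.
It fails at once if the mandrel stand is shifted by more than 15 mm (distance of mandrel from where it was at the start of the episode above 0.015 m).
It fails at once if the feeler-gauge case is shifted by more than 15 mm (distance of feeler from where it was at the start of the episode above 0.015 m).
It also fails if it takes over 90 s, if anything falls off the work surface, if the arm or the gripper's body presses on something with over 40 N, if the wrist force passes 120 N, or if a joint passes its speed limit or range.

## Working session

There is one attempt and no reset: what is moved stays moved. The work goes in short steps, Python scripts to look and compute and a shell command to move; the robot and the scene stay as the last step left them, time stands still between calls to the robot, and variables do not carry over. Pictures are saved under pics/ and viewed, and the job is handed in when it is done.

```bash
ls; mkdir -p pics; python3 - <<'E'
from rig import telemetry, viewer, env
import cv2, numpy as np
s=telemetry.get_state()
for k,v in s.items(): print(k,v)
print(env.grip_point_offset)
for n in("top","side"):
    f=viewer.grab_frame(n); cv2.imwrite(f"pics/{n}0.png",f["image"][:,:,::-1]); print(n,f["K"],f["k1"],f["R"],f["t"])
E
```

```text
pics
time_s 0.0
qpos [-1.14971144  0.7070895  -0.02758675  1.48499215  0.02200757  0.95085307
 -0.07547401]
qvel [ 0.00066541  0.00117623  0.00041454 -0.00029196  0.00037108  0.00099596
 -0.00014082]
joint_torque [-2.21578950e-03 -8.83204722e+01  1.23371746e+00 -2.36166608e+01
  1.67413970e-02  6.67241053e-03  6.71981911e-05]
tcp_pos [0.25660873 0.5142891  0.23083709]
ee_rot [-0.60112885  0.60154932  0.3717082  -0.37231106]
contact_force [-0.06538302 -0.19055506 -0.1197868 ]
ft_torque [ 0.02012652 -0.0295969  -0.01901877]
finger_gap 0.08536056475666197
-0.0187
top [[441.29902873   0.         314.93904799]
 [  0.         441.29902873 198.99694196]
 [  0.           0.           1.        ]] -0.11396225179670572 [[ 0.12138644 -0.9925996  -0.00337251]
 [-0.97040697 -0.11795657 -0.21070492]
 [ 0.20874781  0.02884942 -0.97754389]] [-0.03606712  0.56470812  0.84341066]
side [[515.80103709   0.         324.82476514]
 [  0.         515.80103709 196.07851422]
 [  0.           0.           1.        ]] 0.03721063996466302 [[ 0.78862764 -0.61482371 -0.00763199]
 [-0.42229457 -0.53256732 -0.73351165]
 [ 0.44691581  0.58169051 -0.67963402]] [-0.44117728  0.26225291  0.95538597]
```

View pics/top0.png

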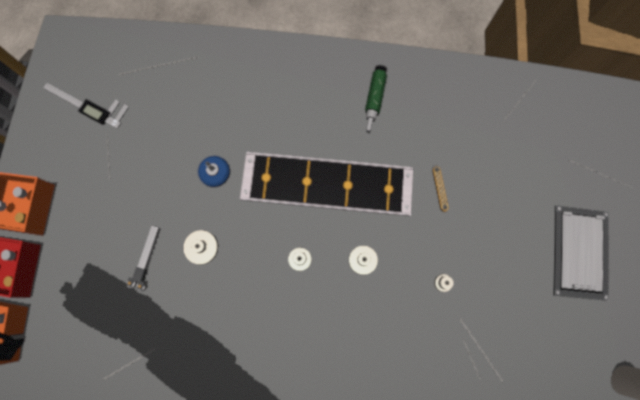

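View pics/side0.png

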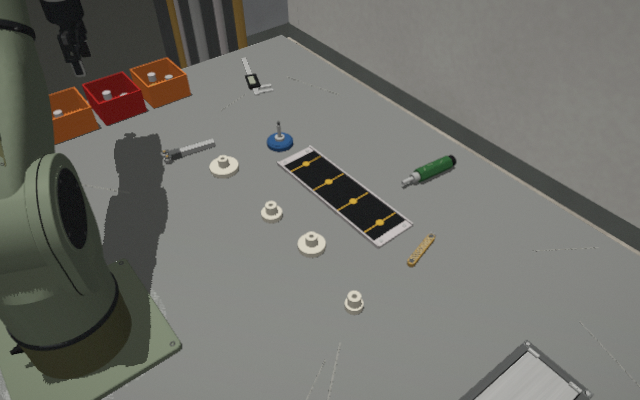

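```bash
cat > h.py <<'E'
from rig import telemetry, viewer, env
import cv2, numpy as np
from scipy.optimize import minimize
def dist(f): return np.array([f["k1"],0,0,0,0.])
def proj(f,P):
    return cv2.projectPoints(np.asarray(P,float).reshape(-1,3),cv2.Rodrigues(f["R"])[0],f["t"],f["K"],dist(f))[0].reshape(-1,2)
def back(f,uv,z):
    d=cv2.undistortPoints(np.array(uv,float).reshape(-1,1,2),f["K"],dist(f)).reshape(-1,2)
    d=np.c_[d,np.ones(len(d))]@f["R"]; C=-f["R"].T@f["t"]
    return C+d*((z-C[2])/d[:,2:3])
def grab(n,save=None):
    f=viewer.grab_frame(n)
    if save: cv2.imwrite(f"pics/{save}.png",f["image"][:,:,::-1])
    return f
def circ(x,y,z,r,n=60):
    a=np.linspace(0,2*np.pi,n); return np.c_[x+r*np.cos(a),y+r*np.sin(a),z+0*a]
def sil(f,x,y,z0,R,x0,y0,S=4,w=45):
    m=np.zeros((2*w*S,2*w*S),np.uint8)
    for P in (np.r_[circ(x,y,z0,R),circ(x,y,z0+.014,R)],np.r_[circ(x,y,z0+.014,.013),circ(x,y,z0+.036,.013)]):
        uv=(proj(f,P)-[x0-w,y0-w]+.5)*S
        h=cv2.convexHull(uv.astype(np.float32))
        cv2.fillConvexPoly(m,np.round(h*16).astype(np.int32),255,shift=4)
    return cv2.resize(m,(2*w,2*w),interpolation=cv2.INTER_AREA)/255.
def fit(f,x,y,R,z0=0):
    """grey-level silhouette fit: white & unsaturated pixels"""
    u,v=np.round(proj(f,[x,y,z0+.018])[0]).astype(int); w=45
    im=cv2.copyMakeBorder(f["image"],w,w,w,w,cv2.BORDER_REPLICATE)[v:v+2*w,u:u+2*w].astype(float)
    # roundish white objects are brighter than bench (~100)
    g=im.min(2); a=np.clip((g-115)/60,0,1)
    near=sil(f,x,y,z0,R+.012,u,v)>0
    a=a*near
    c=lambda p: np.abs(sil(f,p[0],p[1],z0,R,u,v)-a).sum()
    r=minimize(c,[x,y],method="Nelder-Mead",options=dict(initial_simplex=[[x,y],[x+.006,y],[x,y+.006]],xatol=1e-4,fatol=.01))
    return r.x,r.fun,sil(f,*r.x,z0,R,u,v).sum()
E
python3 - <<'E'
from h import *
t=grab("top");s=grab("side")
g=t["image"]
for n,p in dict(b72=(200,247),b60=(364,260),b48=(300,259),b36=(445,283)).items():
    print(n,g[p[1],p[0]],end=" ")
    R=float(n[1:])/2000
    x,y,_=back(t,p,.018)[0]
    for f in (t,s): print(np.round(fit(f,x,y,R)[0],4),np.round(fit(f,x,y,R)[1:],1),end=" ")
    print()
print(g[230,250],s["image"][220,200])
def cent(f,p,z,rng,w=14):
    hsv=cv2.cvtColor(f["image"],cv2.COLOR_RGB2HSV); m=cv2.inRange(hsv,*rng)
    x,y=p;mm=np.zeros_like(m);mm[y-w:y+w,x-w:x+w]=m[y-w:y+w,x-w:x+w]
    mm=cv2.morphologyEx(mm,cv2.MORPH_OPEN,np.ones((5,5)))
    mo=cv2.moments(mm,True); c=(mo["m10"]/mo["m00"],mo["m01"]/mo["m00"]); return np.round(c,1),back(f,c,z)[0].round(4)
Y=((10,90,90),(40,255,255))
tm=[(266,178),(307,181),(348,185),(389,189)]; sm=[(306,164),(329,182),(353,201),(379,222)]
for a,b in zip(tm,sm): print(cent(t,a,.006,Y,10),cent(s,b,.006,Y,10))
B=((100,90,30),(130,255,255))
print(cent(t,(213,170),.01,B,22),cent(s,(280,142),.01,B,22))
print(back(t,[(440,189)],.011),back(s,[(421,250)],.011))
E
```

```text
b72 [216 209 194] [0.4426 0.2673] [110.9 943.7] [0.4509 0.2834] [266.9 541.6] 
b60 [107 104  95] [ 0.4587 -0.0819] [ 75.3 668. ] [ 0.4667 -0.0698] [302.7 587.2] 
b48 [122 121 113] [0.444  0.0512] [ 68.6 428.1] [0.4518 0.0654] [262.7 374.9] 
b36 [151 146 134] [ 0.4301 -0.2582] [ 78.3 270. ] [ 0.4383 -0.2462] [322.8 372.3] 
[121 120 119] [136 136 133]
(array([265.8, 177. ]), array([0.6126, 0.1475, 0.006 ])) (array([306., 163.]), array([0.6177, 0.1528, 0.006 ]))
(array([306.2, 181. ]), array([0.6142, 0.0581, 0.006 ])) (array([328.5, 181. ]), array([0.6195, 0.0623, 0.006 ]))
(array([347.2, 185. ]), array([ 0.6161, -0.0321,  0.006 ])) (array([353. , 200.5]), array([ 0.6215, -0.0282,  0.006 ]))
(array([388.1, 188.8]), array([ 0.6184, -0.122 ,  0.006 ])) (array([379.6, 221.6]), array([ 0.6237, -0.1182,  0.006 ]))
(array([214.4, 172. ]), array([0.6094, 0.2619, 0.01  ])) (array([280.2, 143.4]), array([0.6101, 0.2576, 0.01  ]))
[[ 0.63069655 -0.23521469  0.011     ]] [[ 0.63190801 -0.23777585  0.011     ]]
```

```bash
python3 - <<'E'
s=open('h.py').read()
s=s.replace('g=im.min(2); a=np.clip((g-115)/60,0,1)','''g=im.min(2); ring=(sil(f,x,y,z0,R+.03,u,v)>0)&(sil(f,x,y,z0,R+.012,u,v)==0)
    bg=np.median(g[ring]) if z0==0 else 60; a=np.clip((g-bg-8)/40,0,1)''')
s+='''
def mark(f,x,y):
    """template fit of a yellow dot+line: weight=yellowness"""
    u,v=np.round(proj(f,[x,y,.006])[0]).astype(int); w=9
    im=f["image"][v-w:v+w+1,u-w:u+w+1].astype(float); wt=np.clip(im[:,:,0]-im[:,:,2]-50,0,None)
    k=cv2.GaussianBlur(wt,(0,0),1.2); 
    vv,uu=np.mgrid[v-w:v+w+1,u-w:u+w+1]
    c=None; kk=k*(k>.5*k.max())
    # keep dot only
    kk=np.where(cv2.erode((kk>0).astype(np.uint8),np.ones((3,3)))>0,kk,0)
    c=((kk*uu).sum()/kk.sum(),(kk*vv).sum()/kk.sum()); return np.array(c),back(f,c,.006)[0]
'''
open('h.py','w').write(s)
E
python3 - <<'E'
from h import *
t=grab("top");s=grab("side")
for n,p in dict(b72=(.445,.273),b60=(.461,-.076),b48=(.446,.056),b36=(.432,-.254)).items():
    R=float(n[1:])/2000
    for f in (t,s): r=fit(f,*p,R);print(n,np.round(r[0],4),np.round(r[1:],1),end=" ")
    print()
for y in (.15,.06,-.03,-.12):
    x=.616-.0222*(y-.015)
    print([ [a.round(4) for a in mark(f,x,y)] for f in (t,s)])
z=[cv2.resize(i,None,fx=4,fy=4,interpolation=cv2.INTER_NEAREST) for i in (t["image"][150:220,230:420],s["image"][90:240,180:380])]
cv2.imwrite("pics/zt.png",z[0][:,:,::-1]);cv2.imwrite("pics/zs.png",z[1][:,:,::-1])
E
```

```text
b72 [0.4428 0.2675] [ 84.4 943.9] b72 [0.4508 0.2837] [205.3 541.4] 
b60 [ 0.4583 -0.0825] [ 40.1 667.8] b60 [ 0.4648 -0.0727] [219.4 589.8] 
b48 [0.4439 0.0517] [ 38.5 428.1] b48 [0.4524 0.0655] [188.2 374.3] 
b36 [ 0.43   -0.2581] [ 64.5 270.6] b36 [ 0.4373 -0.2476] [206.8 373.2] 
[[array([265.7081, 176.9095]), array([0.6128, 0.1478, 0.006 ])], [array([305.3904, 163.2571]), array([0.6159, 0.153 , 0.006 ])]]
[[array([306.3627, 180.9921]), array([0.6143, 0.0577, 0.006 ])], [array([328.1128, 181.2071]), array([0.6183, 0.0623, 0.006 ])]]
[[array([347.2897, 184.8768]), array([ 0.6164, -0.0323,  0.006 ])], [array([352.58  , 200.8212]), array([ 0.62  , -0.0284,  0.006 ])]]
[[array([388.2685, 188.734 ]), array([ 0.6187, -0.1225,  0.006 ])], [array([379.3258, 221.9937]), array([ 0.6223, -0.1187,  0.006 ])]]
```

View pics/zs.png

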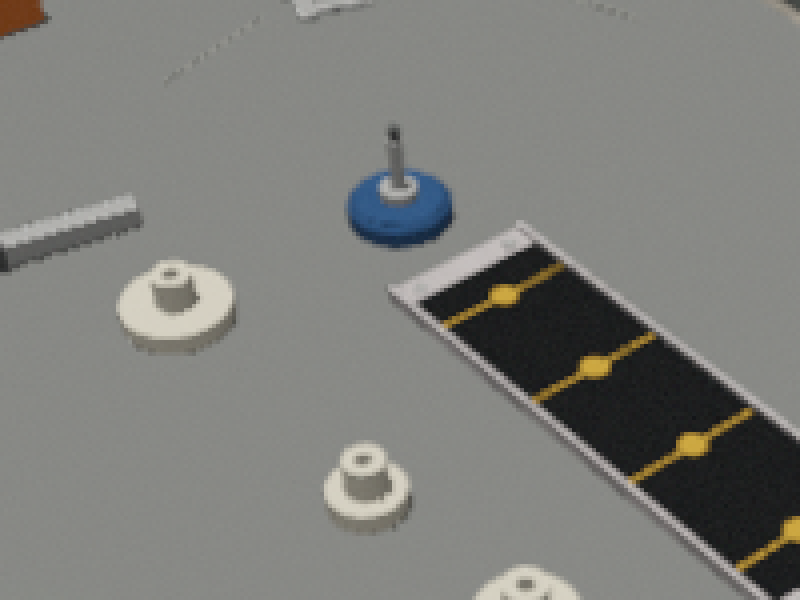

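View pics/zt.png

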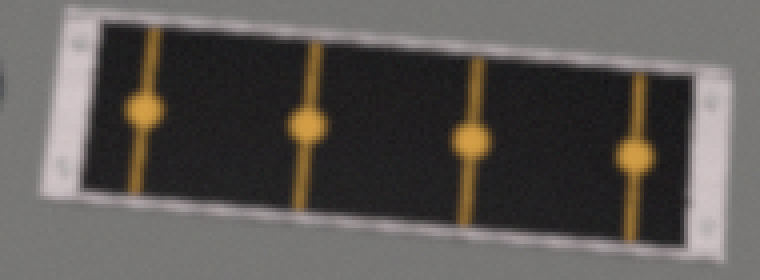

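```bash
python3 - <<'E'
from h import *
t=grab("top");s=grab("side")
print(back(s,[(222.1,157.6),(270.4,204.6)],.036).round(4))
tiles=[];
for p in [(.4428,.2675),(.4583,-.0825),(.4439,.0517),(.430,-.2581)]:
    row=[]
    for f in (t,s):
        u,v=np.round(proj(f,[*p,.03])[0]).astype(int); print(u,v,end=' ; ')
        c=f["image"][v-16:v+16,u-20:u+20]
        row.append(cv2.resize(c,None,fx=8,fy=8,interpolation=cv2.INTER_CUBIC))
    tiles.append(np.vstack(row))
im=np.vstack([np.hstack(tiles)])
im=cv2.resize(im,None,fx=.625,fy=.625)
print(im.shape); cv2.imwrite("pics/tiles.png",im[:,:,::-1])
E
```

```text
[[0.4455 0.2695 0.036 ]
 [0.446  0.0532 0.036 ]]
196 245 ; 222 160 ; 364 259 ; 311 239 ; 299 258 ; 270 207 ; 447 282 ; 355 300 ; (320, 800, 3)
```

View pics/tiles.png

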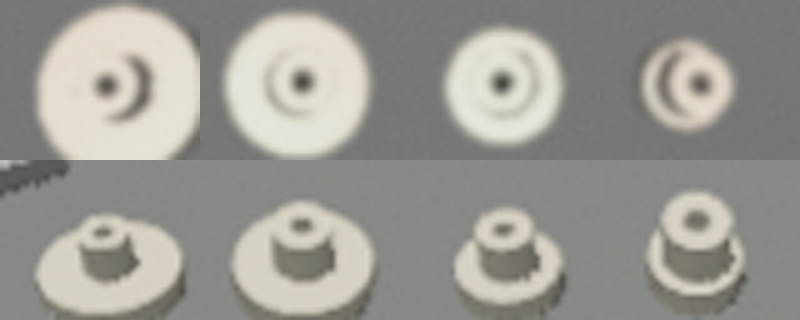

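```bash
python3 - <<'E'
from h import *
t=grab("top");s=grab("side")
# hub bore at z=.036 (bore appears dark)
a=back(t,[(197,245.6),(364,259),(299.2,258.2),(447,282.4)],.036)
b=back(s,[(222,158),(311,236),(270.2,204.4),(354,295.6)],.036)
print(a.round(4),b.round(4))
st=telemetry.get_state(); print(proj(s,st["tcp_pos"]),proj(t,st["tcp_pos"]))
print(cv2.Rodrigues(np.eye(3))[0].T, st["time_s"])
from scipy.spatial.transform import Rotation as Ro
q=st["ee_rot"];print(Ro.from_quat([q[1],q[2],q[3],q[0]]).as_matrix().round(3))
E
```

```text
[[ 0.4422  0.2645  0.036 ]
 [ 0.4573 -0.0818  0.036 ]
 [ 0.443   0.0502  0.036 ]
 [ 0.4293 -0.2564  0.036 ]] [[ 0.4445  0.2683  0.036 ]
 [ 0.4601 -0.0803  0.036 ]
 [ 0.446   0.054   0.036 ]
 [ 0.4323 -0.2533  0.036 ]]
[[85.52983102 71.5613459 ]] [[  7.56711094 321.75569812]]
[[0. 0. 0.]] 0.5
[[ 0.446 -0.    -0.895]
 [ 0.895 -0.     0.446]
 [-0.    -1.     0.   ]]
```

```bash
python3 -m handwheel '1.87 -2.48 0 0 0 -0.111 -0.5;1.87 -2.48 0 0 0 -0.111 -0.5;1.87 -2.48 0 0 0 -0.111 -0.5;1.87 -2.48 0 0 0 -0.111 -0.5;1.87 -2.48 0 0 0 -0.111 -0.5;1.87 -2.48 0 0 0 -0.111 -0.5;1.87 -2.48 0 0 0 -0.111 -0.5;1.87 -2.48 0 0 0 -0.111 -0.5;1.87 -2.48 0 0 0 -0.111 -0.5;1.87 -2.48 0 0 0 -0.111 -0.5;0 0 0 0 0 0 -0.5;0 0 0 0 0 0 -0.5'
```

```text
time_s: 1.5
tcp_pos: [0.4445, 0.2653, 0.2313]
ee_rot: [-0.707, 0.707, -0.002, 0.002]
contact_force: [-1.2, 1.4, -0.0]
finger_gap: 0.0642
```

```bash
python3 -m handwheel '0 0 -3.6 0 0 0 -0.5;0 0 -3.6 0 0 0 -0.5;0 0 -3.6 0 0 0 -0.5;-0.1 0.1 -3.6 0 0 0 -0.5;0 0 -3 0 0 0 -0.5;0 0 0 0 0 0 -0.5;0 0 0 0 0 0 -0.5'; python3 - <<'E'
from h import *
t=grab("top","top1");s=grab("side","side1")
c=[]
for f in (t,s):
    u,v=np.round(proj(f,[.4445,.2665,.05])[0]).astype(int); print(u,v)
    c.append(cv2.resize(f["image"][max(v-40,0):v+40,max(u-40,0):u+40],(400,400)))
cv2.imwrite("pics/g1.png",np.hstack(c)[:,:,::-1])
E
```

```text
time_s: 2.08
tcp_pos: [0.4421, 0.2678, 0.0572]
ee_rot: [-0.707, 0.707, -0.001, -0.0]
contact_force: [-0.6, 0.2, 0.7]
finger_gap: 0.0637
194 244
222 154
```

View pics/g1.png

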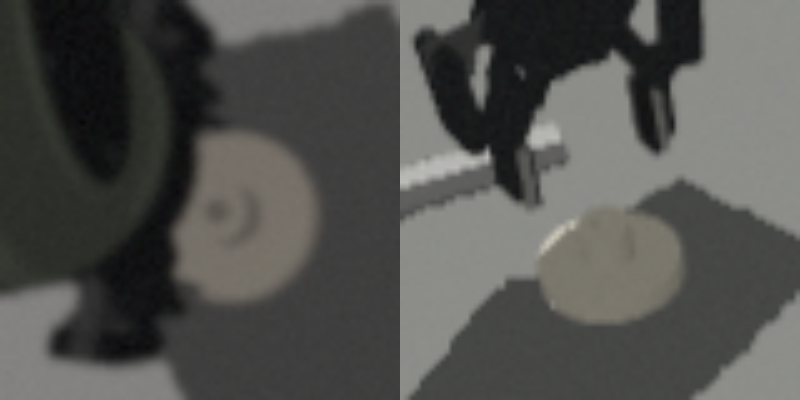

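```bash
python3 - <<'E'
from h import *
s=grab("side")
for z in (.057,.062,.067):print(proj(s,[.4421,.2678,z]),back(s,[221,149.4],z))
E
```

```text
[[220.01007807 151.78004174]] [[0.44876966 0.27467913 0.057     ]]
[[219.71026222 150.16362826]] [[0.4461006  0.26852283 0.062     ]]
[[219.40873626 148.53838795]] [[0.44343153 0.26236654 0.067     ]]
```

```bash
python3 -m handwheel '0.1 -0.1 -2 0 0 0 -0.5;0 0 -1.9 0 0 0 -0.5;0 0 0 0 0 0 -0.5;0 0 0 0 0 0 -0.5'; python3 -m handwheel '0 0 0 0 0 0 1;0 0 0 0 0 0 1;0 0 0 0 0 0 1;0 0 0 0 0 0 1;0 0 0 0 0 0 1;0 0 0 0 0 0 1;0 0 0 0 0 0 1;0 0 0 0 0 0 1'
```

```text
time_s: 2.57
tcp_pos: [0.4439, 0.2667, 0.0193]
ee_rot: [0.707, -0.707, 0.001, -0.001]
contact_force: [0.1, 1.0, 0.4]
finger_gap: 0.0636
time_s: 3.23
tcp_pos: [0.4441, 0.2668, 0.0195]
ee_rot: [0.707, -0.707, 0.0, -0.001]
contact_force: [-1.8, 0.0, 18.0]
finger_gap: 0.0242
```

```bash
python3 -m handwheel '0 0 1.5 0 0 0 1;0 0 3 0 0 0 1;0 0 3.5 0 0 0 1;0 0 0 0 0 0 1'; python3 - <<'E'
from h import *
s=grab("side","side2")
cv2.imwrite("pics/g2.png",cv2.resize(s["image"][60:220,120:360],None,fx=3,fy=3)[:,:,::-1])
E
```

```text
time_s: 3.57
tcp_pos: [0.4453, 0.2673, 0.1036]
ee_rot: [0.708, -0.706, -0.001, -0.003]
contact_force: [0.5, 0.4, 0.3]
finger_gap: 0.0235
```

View pics/g2.png

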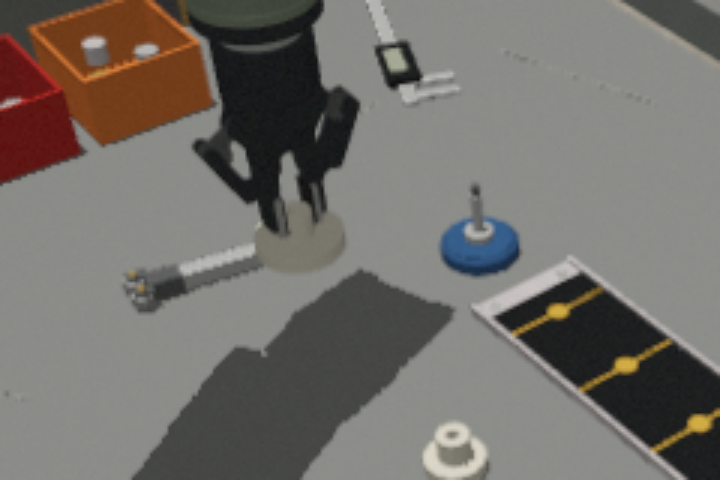

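```bash
python3 -m handwheel '2.83 -1.94 0 0 0 0 1;2.83 -1.94 0 0 0 0 1;2.83 -1.94 0 0 0 0 1;2.83 -1.94 0 0 0 0 1;2.83 -1.94 0 0 0 0 1;2.83 -1.94 0 0 0 0 1;0 0 0 0 0 0 1;0 0 0 0 0 0 1;0 0 0 0 0 0 1'
```

```text
time_s: 4.37
tcp_pos: [0.6128, 0.1505, 0.0977]
ee_rot: [0.707, -0.707, 0.001, -0.0]
contact_force: [0.5, 0.5, -0.1]
finger_gap: 0.0238
```

```bash
python3 -m handwheel '0.15 0 -3 0 0 0 1;0 0 -2.2 0 0 0 1;0 0 -1 0 0 0 1;0 0 0 0 0 0 1;0 0 0 0 0 0 1'; python3 - <<'E'
from h import *
s=grab("side","side3");t=grab("top")
a=cv2.resize(s["image"][110:220,240:400],None,fx=2.5,fy=2.5);b=cv2.resize(t["image"][130:240,200:360],None,fx=2.5,fy=2.5)
cv2.imwrite("pics/g3.png",np.hstack([a,b])[:,:,::-1])
E
```

```text
time_s: 4.78
tcp_pos: [0.6148, 0.1506, 0.0368]
ee_rot: [0.707, -0.707, 0.001, -0.0]
contact_force: [0.1, -1.0, -0.2]
finger_gap: 0.0237
```

View pics/g3.png

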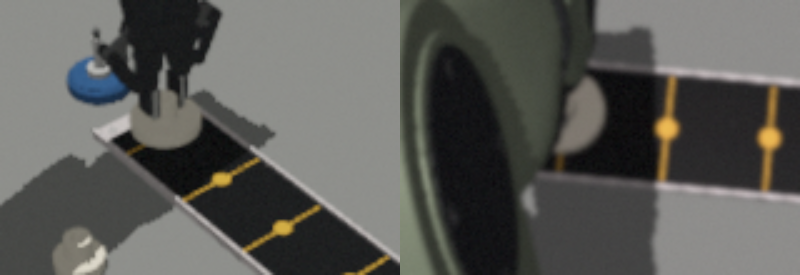

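```bash
python3 -m handwheel '0 0 -0.8 0 0 0 1;0 0 -0.3 0 0 0 1;0 0 0 0 0 0 1;0 0 0 0 0 0 1'; python3 -m handwheel '0 0 0 0 0 0 -0.3;0 0 0 0 0 0 -0.3;0 0 0 0 0 0 -0.3;0 0 0 0 0 0 -0.3;0 0 0 0 0 0 -0.3;0 0 2 0 0 0 -0.3;0 0 4 0 0 0 -0.3;0 0 4 0 0 0 -0.3'
```

```text
time_s: 5.22
tcp_pos: [0.6151, 0.1503, 0.0256]
ee_rot: [0.707, -0.707, 0.001, -0.001]
contact_force: [-0.6, 0.3, 4.8]
finger_gap: 0.0236
time_s: 5.88
tcp_pos: [0.6143, 0.1498, 0.1257]
ee_rot: [-0.707, 0.707, -0.002, -0.0]
contact_force: [0.3, 1.3, 0.8]
finger_gap: 0.0555
```

```bash
python3 -m handwheel '-1.95 -2.89 0 0 0 0 -0.5;-1.95 -2.89 0 0 0 0 -0.5;-1.95 -2.89 0 0 0 0 -0.5;-1.95 -2.89 0 0 0 0 -0.5;-1.95 -2.89 0 0 0 0 -0.5;-1.95 -2.89 0 0 0 0 -0.5;-1.95 -2.89 0 0 0 0 -0.5;-1.95 -2.89 0 0 0 0 -0.5;0 0 0 0 0 0 -0.5;0 0 0 0 0 0 -0.5'; python3 - <<'E'
from h import *
s=grab("side","side4");t=grab("top","top4")
a=cv2.resize(s["image"][110:220,240:400],None,fx=2.5,fy=2.5,interpolation=cv2.INTER_CUBIC);b=cv2.resize(t["image"][130:240,200:360],None,fx=2.5,fy=2.5,interpolation=cv2.INTER_CUBIC)
cv2.imwrite("pics/g4.png",np.hstack([a,b])[:,:,::-1])
print(fit(t,.6144,.1504,.036,.006),fit(s,.6144,.1504,.036,.006))
E
```

```text
time_s: 6.72
tcp_pos: [0.4585, -0.0826, 0.1255]
ee_rot: [-0.707, 0.707, -0.002, 0.002]
contact_force: [1.2, 0.6, -0.7]
finger_gap: 0.0642
(array([0.61567677, 0.14981311]), np.float64(338.1357843137255), np.float64(891.8392156862744)) (array([0.60531505, 0.20702645]), np.float64(494.1), np.float64(513.2))
```

View pics/g4.png

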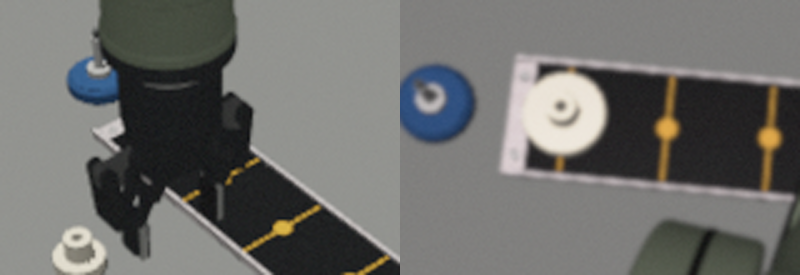

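```bash
python3 - <<'E'
from h import *
s=grab("top");print(back(s,[263.9,171.2],.042))
E
python3 -m handwheel '0 0.1 -3.5 0 0 0 -0.5;0 0 -3.5 0 0 0 -0.5;0 0 -2.4 0 0 0 -0.5;0 0 -1.2 0 0 0 -0.5;0 0 0 0 0 0 -0.5;0 0 0 0 0 0 -0.5'; python3 -m handwheel '0 0 0 0 0 0 1;0 0 0 0 0 0 1;0 0 0 0 0 0 1;0 0 0 0 0 0 1;0 0 0 0 0 0 1;0 0 0 0 0 0 1;0 0 0 0 0 0 1;0 0 0 0 0 0 1'
```

```text
[[0.61564161 0.14798654 0.042     ]]
time_s: 7.37
tcp_pos: [0.4591, -0.0795, 0.0192]
ee_rot: [0.707, -0.707, 0.001, -0.0]
contact_force: [0.2, 0.0, 0.9]
finger_gap: 0.0641
time_s: 8.03
tcp_pos: [0.4595, -0.08, 0.0203]
ee_rot: [-0.707, 0.707, -0.0, 0.001]
contact_force: [-0.7, 0.9, 16.7]
finger_gap: 0.0238
```

```bash
python3 -m handwheel '0 0 1.5 0 0 0 1;0 0 3 0 0 0 1;0 0 3.5 0 0 0 1;2.58 2.34 0 0 0 0 1;2.58 2.34 0 0 0 0 1;2.58 2.34 0 0 0 0 1;2.58 2.34 0 0 0 0 1;2.58 2.34 0 0 0 0 1;2.58 2.34 0 0 0 0 1;0 0 0 0 0 0 1;0 0 0 0 0 0 1;0 0 0 0 0 0 1'
```

```text
time_s: 9.03
tcp_pos: [0.6134, 0.0598, 0.0995]
ee_rot: [-0.707, 0.707, -0.001, 0.001]
contact_force: [-1.3, -0.9, -0.4]
finger_gap: 0.0233
```

```bash
python3 -m handwheel '0.15 0 -3 0 0 0 1;0 0 -2.2 0 0 0 1;0 0 -1 0 0 0 1;0 0 0 0 0 0 1;0 0 0 0 0 0 1'; python3 - <<'E'
from h import *
s=grab("side","side5");t=grab("top")
a=cv2.resize(s["image"][110:220,240:400],None,fx=2.5,fy=2.5);b=cv2.resize(t["image"][130:240,240:400],None,fx=2.5,fy=2.5)
cv2.imwrite("pics/g5.png",np.hstack([a,b])[:,:,::-1])
E
```

```text
time_s: 9.45
tcp_pos: [0.6153, 0.0598, 0.038]
ee_rot: [-0.707, 0.707, -0.001, 0.001]
contact_force: [0.1, 0.3, -0.6]
finger_gap: 0.0233
```

View pics/g5.png

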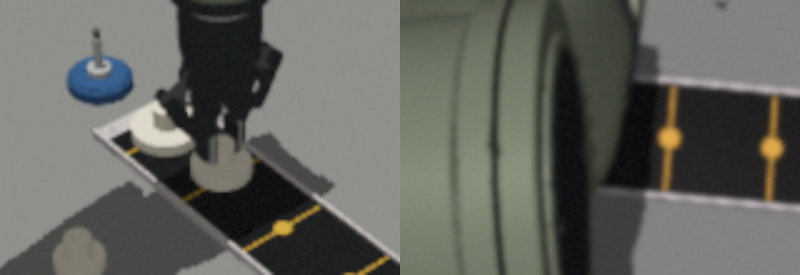

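Aligned over mark 2 (side tile ~(220,178)). Lower and release, then go to blank 48.

```bash
python3 -m handwheel '0 0 -0.8 0 0 0 1;0 0 -0.4 0 0 0 1;0 0 0 0 0 0 1;0 0 0 0 0 0 1'; python3 -m handwheel '0 0 0 0 0 0 -0.3;0 0 0 0 0 0 -0.3;0 0 0 0 0 0 -0.3;0 0 0 0 0 0 -0.3;0 0 0 0 0 0 -0.3;0 0 2 0 0 0 -0.3;0 0 4 0 0 0 -0.3;0 0 4 0 0 0 -0.3;0 0 0 0 0 0 -0.3'; python3 -m handwheel '-3.4 -0.15 0 0 0 0 -0.5;-3.4 -0.15 0 0 0 0 -0.5;-3.4 -0.15 0 0 0 0 -0.5;-3.4 -0.15 0 0 0 0 -0.5;-3.4 -0.15 0 0 0 0 -0.5;0 0 0 0 0 0 -0.5;0 0 0 0 0 0 -0.5;0 0 0 0 0 0 -0.5'
```

```text
time_s: 9.88
tcp_pos: [0.6157, 0.0603, 0.0264]
ee_rot: [0.707, -0.707, 0.0, -0.001]
contact_force: [-5.0, -0.9, 19.6]
finger_gap: 0.0236
time_s: 10.63
tcp_pos: [0.618, 0.0603, 0.132]
ee_rot: [0.707, -0.707, -0.002, -0.004]
contact_force: [0.9, -0.3, 1.3]
finger_gap: 0.0555
time_s: 11.3
tcp_pos: [0.4461, 0.0529, 0.1254]
ee_rot: [0.707, -0.707, 0.0, -0.001]
contact_force: [0.6, -1.0, -0.4]
finger_gap: 0.064
```

```bash
python3 -m handwheel '-0.1 -0.1 -3.5 0 0 0 -0.5;0 0 -3.5 0 0 0 -0.5;0 0 -2.4 0 0 0 -0.5;0 0 -1.15 0 0 0 -0.5;0 0 0 0 0 0 -0.5;0 0 0 0 0 0 -0.5'; python3 -m handwheel '0 0 0 0 0 0 1;0 0 0 0 0 0 1;0 0 0 0 0 0 1;0 0 0 0 0 0 1;0 0 0 0 0 0 1;0 0 0 0 0 0 1;0 0 0 0 0 0 1;0 0 0 0 0 0 1'
```

```text
time_s: 11.8
tcp_pos: [0.4447, 0.0517, 0.0195]
ee_rot: [-0.707, 0.707, -0.001, 0.001]
contact_force: [-0.0, 0.2, 1.9]
finger_gap: 0.0643
time_s: 12.47
tcp_pos: [0.4449, 0.0519, 0.0208]
ee_rot: [0.707, -0.707, 0.0, -0.001]
contact_force: [-1.1, 0.6, 16.0]
finger_gap: 0.0237
```

```bash
python3 -m handwheel '0 0 1.5 0 0 0 1;0 0 3 0 0 0 1;0 0 3.5 0 0 0 1;2.87 -1.37 0 0 0 0 1;2.87 -1.37 0 0 0 0 1;2.87 -1.37 0 0 0 0 1;2.87 -1.37 0 0 0 0 1;2.87 -1.37 0 0 0 0 1;2.87 -1.37 0 0 0 0 1;0 0 0 0 0 0 1;0 0 0 0 0 0 1;0 0 0 0 0 0 1'; python3 -m handwheel '0.15 0 -3 0 0 0 1;0 0 -2.2 0 0 0 1;0 0 -1 0 0 0 1;0 0 0 0 0 0 1;0 0 0 0 0 0 1'; python3 - <<'E'
from h import *
s=grab("side","side6");t=grab("top")
a=cv2.resize(s["image"][110:240,240:400],None,fx=2.5,fy=2.5);b=cv2.resize(t["image"][120:250,240:400],None,fx=2.5,fy=2.5)
cv2.imwrite("pics/g6.png",np.hstack([a,b])[:,:,::-1])
E
```

```text
time_s: 13.47
tcp_pos: [0.6159, -0.03, 0.0999]
ee_rot: [0.707, -0.707, 0.001, -0.0]
contact_force: [-0.3, 0.1, 0.1]
finger_gap: 0.0236
time_s: 13.88
tcp_pos: [0.6179, -0.0301, 0.0385]
ee_rot: [0.707, -0.707, 0.001, -0.001]
contact_force: [-0.3, -0.2, 0.2]
finger_gap: 0.0234
```

View pics/g6.png

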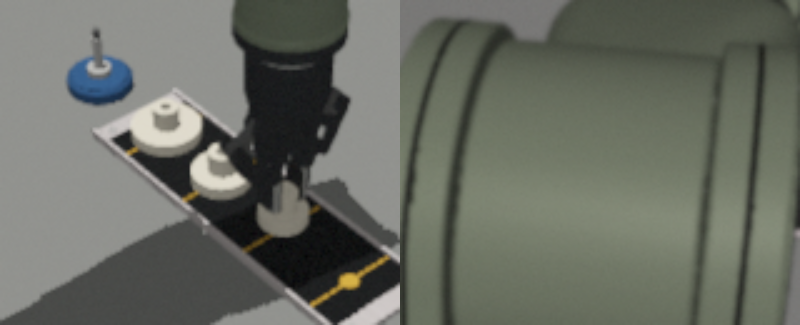

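```bash
python3 -m handwheel '0 0 -0.8 0 0 0 1;0 0 -0.4 0 0 0 1;0 0 0 0 0 0 1;0 0 0 0 0 0 1'; python3 -m handwheel '0 0 0 0 0 0 -0.3;0 0 0 0 0 0 -0.3;0 0 0 0 0 0 -0.3;0 0 0 0 0 0 -0.3;0 0 0 0 0 0 -0.3;0 0 2 0 0 0 -0.3;0 0 4 0 0 0 -0.3;0 0 4 0 0 0 -0.3;0 0 0 0 0 0 -0.3'; python3 -m handwheel '-2.34 -2.81 0 0 0 0 -0.5;-2.34 -2.81 0 0 0 0 -0.5;-2.34 -2.81 0 0 0 0 -0.5;-2.34 -2.81 0 0 0 0 -0.5;-2.34 -2.81 0 0 0 0 -0.5;-2.34 -2.81 0 0 0 0 -0.5;-2.34 -2.81 0 0 0 0 -0.5;-2.34 -2.81 0 0 0 0 -0.5;0 0 0 0 0 0 -0.5;0 0 0 0 0 0 -0.5'
```

```text
time_s: 14.32
tcp_pos: [0.6184, -0.0304, 0.0268]
ee_rot: [0.707, -0.707, 0.0, -0.001]
contact_force: [-4.2, 1.5, 18.8]
finger_gap: 0.0236
time_s: 15.07
tcp_pos: [0.6206, -0.0308, 0.1325]
ee_rot: [-0.707, 0.707, 0.002, 0.004]
contact_force: [1.4, -0.7, 1.5]
finger_gap: 0.0553
time_s: 15.9
tcp_pos: [0.4298, -0.2567, 0.1259]
ee_rot: [-0.707, 0.707, -0.002, 0.002]
contact_force: [0.0, 0.4, 0.0]
finger_gap: 0.0641
```

```bash
python3 -m handwheel '0.05 0.05 -3.5 0 0 0 -0.5;0 0 -3.5 0 0 0 -0.5;0 0 -2.4 0 0 0 -0.5;0 0 -1.15 0 0 0 -0.5;0 0 0 0 0 0 -0.5;0 0 0 0 0 0 -0.5'; python3 -m handwheel '0 0 0 0 0 0 1;0 0 0 0 0 0 1;0 0 0 0 0 0 1;0 0 0 0 0 0 1;0 0 0 0 0 0 1;0 0 0 0 0 0 1;0 0 0 0 0 0 1;0 0 0 0 0 0 1'
```

```text
time_s: 16.4
tcp_pos: [0.4318, -0.2543, 0.0208]
ee_rot: [0.707, -0.707, 0.0, -0.0]
contact_force: [-0.3, 0.3, 0.2]
finger_gap: 0.0642
time_s: 17.07
tcp_pos: [0.4319, -0.2549, 0.0215]
ee_rot: [-0.707, 0.707, -0.0, 0.001]
contact_force: [-1.3, 2.0, 16.8]
finger_gap: 0.0236
```

```bash
python3 -m handwheel '0 0 1.5 0 0 0 1;0 0 3 0 0 0 1;0 0 3.5 0 0 0 1;2.68 1.92 0 0 0 0 1;2.68 1.92 0 0 0 0 1;2.68 1.92 0 0 0 0 1;2.68 1.92 0 0 0 0 1;2.68 1.92 0 0 0 0 1;2.68 1.92 0 0 0 0 1;2.68 1.92 0 0 0 0 1;0 0 0 0 0 0 1;0 0 0 0 0 0 1'; python3 -m handwheel '0.1 0 -3 0 0 0 1;0 0 -2.2 0 0 0 1;0 0 -1 0 0 0 1;0 0 0 0 0 0 1;0 0 0 0 0 0 1'; python3 - <<'E'
from h import *
s=grab("side","side7");t=grab("top")
a=cv2.resize(s["image"][130:260,260:420],None,fx=2.5,fy=2.5);b=cv2.resize(t["image"][120:250,300:460],None,fx=2.5,fy=2.5)
cv2.imwrite("pics/g7.png",np.hstack([a,b])[:,:,::-1])
E
```

```text
time_s: 18.07
tcp_pos: [0.6196, -0.1189, 0.1003]
ee_rot: [0.707, -0.707, -0.0, -0.0]
contact_force: [-0.4, -0.8, -0.0]
finger_gap: 0.0232
time_s: 18.48
tcp_pos: [0.6198, -0.1209, 0.0391]
ee_rot: [-0.707, 0.707, -0.001, 0.001]
contact_force: [-0.4, -0.1, 0.4]
finger_gap: 0.0234
```

View pics/g7.png

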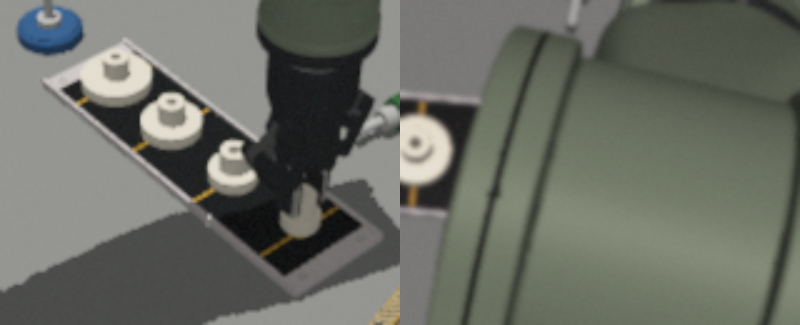

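Good alignment. Lower, release, then retreat up and back.

```bash
python3 -m handwheel '0 0 -0.8 0 0 0 1;0 0 -0.4 0 0 0 1;0 0 0 0 0 0 1;0 0 0 0 0 0 1'; python3 -m handwheel '0 0 0 0 0 0 -0.3;0 0 0 0 0 0 -0.3;0 0 0 0 0 0 -0.3;0 0 0 0 0 0 -0.3;0 0 0 0 0 0 -0.3;0 0 2 0 0 0 -0.3;0 0 4 0 0 0 -0.3;0 0 4 0 0 0 -0.3;0 0 4 0 0 0 -0.3'; python3 -m handwheel '-2 -3 0 0 0 0 -0.3;-2 -3 0 0 0 0 -0.3;-2 -3 0 0 0 0 -0.3;-2 -3 0 0 0 0 -0.3;-2 -3 0 0 0 0 -0.3;-1 -3 0 0 0 0 -0.3;-1 -3 0 0 0 0 -0.3;0 -3 0 0 0 0 -0.3;0 -3 0 0 0 0 -0.3;0 -3 0 0 0 0 -0.3;0 0 0 0 0 0 -0.3;0 0 0 0 0 0 -0.3'; python3 - <<'E'
from h import *
s=grab("side","side8");t=grab("top","top8")
a=cv2.resize(s["image"][100:260,250:450],None,fx=4,fy=4,interpolation=cv2.INTER_CUBIC);b=cv2.resize(t["image"][130:230,240:440],None,fx=4,fy=4,interpolation=cv2.INTER_CUBIC)
cv2.imwrite("pics/g8s.png",a[:600,:,::-1]);cv2.imwrite("pics/g8t.png",b[:,:,::-1])
E
```

```text
time_s: 18.92
tcp_pos: [0.6203, -0.1204, 0.0275]
ee_rot: [-0.707, 0.707, -0.0, 0.001]
contact_force: [-5.8, 1.7, 22.1]
finger_gap: 0.0236
time_s: 19.67
tcp_pos: [0.6195, -0.1203, 0.1679]
ee_rot: [-0.707, 0.707, -0.001, 0.001]
contact_force: [0.6, -0.8, -0.0]
finger_gap: 0.0557
time_s: 20.67
tcp_pos: [0.4991, -0.4215, 0.1656]
ee_rot: [0.707, -0.707, 0.002, -0.001]
contact_force: [0.2, 1.2, -1.2]
finger_gap: 0.0555
```

View pics/g8s.png

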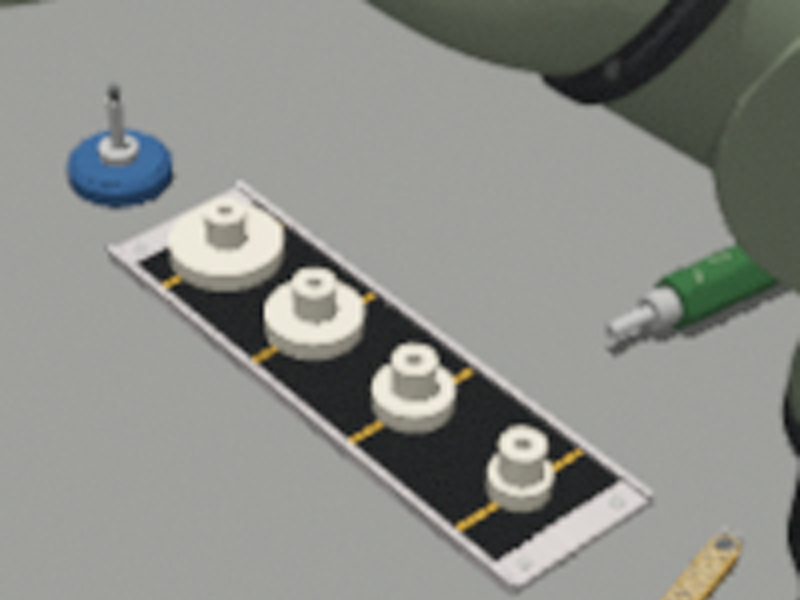

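View pics/g8t.png

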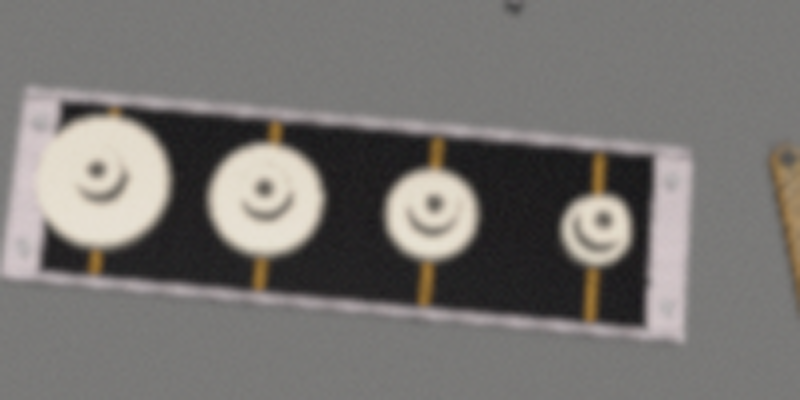

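View pics/top8.png

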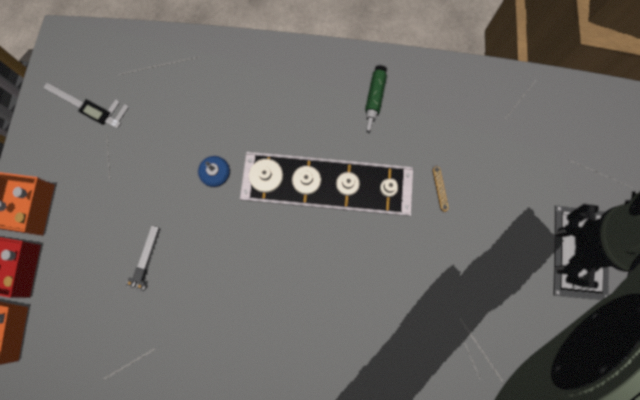

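```bash
python3 - <<'E'
from h import *
t=grab("top");s=grab("side")
a=back(t,np.array([(97,169),(265,187),(434,204),(603,219)])/4-.4+[240,130],.042)
b=back(s,np.array([(225,211),(314,282),(414,359),(522,443)])/4-.4+[250,100],.042)
mt=np.array([(.6128,.1478),(.6143,.0577),(.6164,-.0323),(.6187,-.1225)]);ms=np.array([(.6159,.153),(.6183,.0623),(.62,-.0284),(.6223,-.1187)])
print((a[:,:2]-mt).round(4),(b[:,:2]-ms).round(4))
for R,m in zip((.036,.030,.024,.018),mt): print((fit(t,*m,R,.006)[0]-m).round(4))
B=((100,90,30),(130,255,255))
hs=cv2.cvtColor(t["image"],cv2.COLOR_RGB2HSV)[148:194,190:236]; m=cv2.moments(cv2.morphologyEx(cv2.inRange(hs,*B),cv2.MORPH_OPEN,np.ones((5,5))),True)
print("mandrel px",190+m["m10"]/m["m00"],148+m["m01"]/m["m00"],"before 214.4,172.0")
st=telemetry.get_state();print(st["contact_force"],abs(st["qvel"]).max())
E
```

```text
[[0.0014 0.0001]
 [0.0008 0.0004]
 [0.0002 0.0008]
 [0.0007 0.0014]] [[ 0.0012 -0.0024]
 [-0.0004 -0.0006]
 [ 0.0004  0.0002]
 [-0.      0.0008]]
[0.0023 0.002 ]
[0.0015 0.0014]
[0.0022 0.0009]
[0.0019 0.0007]
mandrel px 214.28051001821493 171.92349726775956 before 214.4,172.0
[ 0.28982654 -0.30109902 -0.11535066] 0.003431467523082027
```

```bash
python3 -c "
from rig import env
print(env.close_job())"
```

```text
the job is handed in; nothing more can be done
None
```

I set the four blanks on the yellow marks hub up, in the order 72, 60, 48, 36 mm starting from the mandrel end, and handed the job in. It took about 21 s of the 90 s.

- **Centring:** in the last pictures the top and side cameras put every blank within about 3 mm of its mark; 12 mm is allowed.
- **Flatness:** all four look flat in both views. I judged tilt by eye and did not measure it.
- **Mandrel stand:** its position in the top picture changed by about 0.1 pixel, so it did not move.
- **Feeler-gauge case:** it looks unmoved in the top picture, but I checked it only by eye.
- **Arm:** it was clear of the parts and nearly still at hand-in, with no contact force. The wrist read up to about 22 N (limit 120 N) while pressing the blanks down before release, and 16–18 N when closing on the hubs.

**Disagreements:** the two cameras' absolute positions differed by 2–5 mm, so I used their average. My outline-fitting method failed in the side view, so the side-view checks there use the hub bores instead.

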